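# Scan a spice shaker at the snack stall

### The job

Turn the covered rotary rack by its top handle, one click to whichever side is right, so that the tall shaker comes round to the open pocket in front of the guard. Then lift the shaker out and show the underside of its base to the counter code reader: hold it in the air, right way up but leaning so that the base faces the sloping window squarely, centred on it and about 6 cm away, without touching the reader. Finish while still holding it there, quite still, with the rack left clicked in place, the other jars in their pockets and the cup stack and sauce bottle undisturbed.

Things in the scene. Friction and masses are not known exactly. Their poses are not given: they have to be found in the camera images.
- carousel: Fixed base of the rotary rack: a white disc 284 mm across. Origin on its axis at counter level, z up. The rack's open side is its -x side, marked by a small steel tab at counter level.
- open_pocket (a point): Centre of the open place in front of the guard, 30 mm above the counter (the turntable's top), 105 mm from the rack's axis towards its -x side; axes as the base's. Here alone a jar can be lifted out. Empty at the start.
- guard (a point): Centre of the flat steel wire guard over the other four pockets, 152 mm above the counter, axes as the base's. Fixed frame of 6 mm rod, 195 mm along x (its front rod is 50 mm from the rack's axis on the open side) and 280 mm along y, with 4 mm wires along x every 40 mm, on four thin posts at its edges. The handle's post rises between the wires.
- turntable (a joint): Turntable angle, rad, positive anticlockwise from above, 0 at the start, range -3 to 3. A detent (gives way at about 0.1 to 0.2 N m) pulls it to the nearest fifth of a turn (1.257 rad). White disc 264 mm across, top 30 mm above the counter; five pockets (47 mm inside, rim 25 mm high, 3 mm thick) 105 mm from the axis; the jars ride in them.
- turntable_grip (a point): Centre of the turntable's black bar handle, on the axis, 211 mm above the counter, above the guard. The bar is 14 mm thick along this point's x axis, 64 mm long along its y axis and 34 mm tall (194 to 228 mm above the counter), and turns with the turntable.
- shaker: The tall spice shaker: a plain aluminium cylinder 44 mm across and 78 mm tall with a dark domed steel cap, 41 mm across, up to 100 mm; 0.11 to 0.23 kg. Origin at the centre of its underside, z up through the cap. It starts under the guard in the pocket next to the open one, on the left or on the right, standing on the turntable (its underside 30 mm above the counter).
- jar_a: A squat jar, aluminium with a flat dark lid, 45 mm across and 56 mm tall, in the pocket next to the open one on the other side from the shaker. Origin at the centre of its underside. To stay in its pocket.
- jar_b: A squat jar like the other, in one of the two rear pockets. Origin at the centre of its underside. To stay in its pocket.
- reader: Fixed stand of the code reader: a black disc foot 104 mm across with a neck; origin at the centre of the foot's underside. The head's lowest edge is about 55 mm and its highest edge about 132 mm above the counter.
- reader_head: Head of the code reader, a grey box 70 x 90 x 42 mm. Origin at the centre of its glass window (50 x 68 mm), 110 mm above the counter; z points straight out of the window, 35 degrees (0.61 rad) from vertical, leaning towards the robot's side; y runs level along the window's long side.
- cup_stack: Stack of paper cups standing on the counter, 75 mm across, 121 mm tall; origin at the centre of its underside. Leave alone.
- squeeze_bottle: White sauce bottle with a pointed nozzle, 58 mm across, 170 mm tall, standing on the counter; origin at the centre of its underside. Leave alone.
There are look-alikes about, which are no part of the job. What is shaped like the jar_a but orange or pink is not meant. What is shaped like the shaker but pink is not meant.

How it is judged:
By the outcome, as a careful person would: the job done as asked, in the order asked, and still so for the second after the job is handed in, while the arm keeps its last pose, push and grip.
It also fails if it takes over 51 s, if anything falls off the work surface, if the arm or the gripper's body presses on something with over 40 N, if the wrist force passes 120 N, or if a joint passes its speed limit or range.

### The arm

A 6-joint arm with a two-finger parallel gripper is mounted at the origin on the work surface. World frame = base frame: x ahead of the robot, y to its left, z up, the work surface at z = 0. Lengths are in m, angles in rad, forces in N, time in s.
With the tool pointing down it reaches from about 0.375 to 0.975 m from the base axis. Payload 3.8 kg.
Tool frame: the origin (TCP) lies midway between the tips of the shut fingers; the grasp point (between the pads) lies 19 mm behind it; z points along the fingers, y is the direction in which the jaws open and shut (so a half turn about z gives the same grasp; the last joint's range is limited). The gripper opens to 85 mm and grips with 20 to 120 N. Pads are 22 mm wide; open, the fingers measure 114 mm over their backs; the gripper's body (76 mm by 85 mm) begins 54 mm behind the grasp point. The pads swing forward as they close: fully open they stand 13 mm farther back than shut.
Start: joints at [1.159, 0.264, 1.604, -0, 1.274, -0.037], TCP at [0.247, 0.628, 0.231] pointing down, gripper open.
Joint ranges: [-2.63, 2.63], [-0.94, 2.18], [0.31, 2.57], [-1.31, 4.45], [0, 2.66], [-2.55, 2.55]. Speed limits (rad/s): [2.57, 2.57, 3.14, 3.14, 3.14, 3.14].

### API

Orientations are given as a rotation vector (axis times angle).
In Python, from workcell import readout, read_camera, camera_params, bot gives the robot as it stands.
- The arm moves only by the tool apply_moves, never from a script. Its argument "plan" is a list that holds one entry, the list of rows, each a list of 7 numbers: the shift along the tool's x, y, z each as a share of 1000 mm, from -1 to 1, then the turn, a rotation vector about the tool's x, y, z each as a share of pi rad, from -1 to 1, then the gripper command: -1 is fully open, 1 is shut, values between are in proportion. A call has exactly 8 rows; each row is the pose to reach, as a shift and turn from the pose commanded when the call began, along the tool's axes at that moment, turning the shorter way round; what a row does not reach only later rows make up. A row lasts 1/12 s, in which the tool goes at most 41.7 mm and 7.16 degrees, less where a joint would pass 70% of its speed; a pose out of reach is approached as far as the arm can. A call with a number of a shift or a turn outside -1 to 1 is refused whole. A call with a gripper value outside its range is refused whole. The fingers move at their own pace and stop on an object; "force" is the grip in N (left out, the last holds). Time passes only in rows, so rows that repeat a pose let the fingers close, or fill a call up. It gives the time, the measured TCP pose, the force and the opening at its end, in the units of the state.
- readout.read_state(): the state, without advancing time (a new reading comes with each control period).
- read_camera(name): name is "side" or "top" or "wrist"; returns the picture (384x512x3 uint8, red, green, blue); there is no depth.
- camera_params(name): a dict with "fovy" (degrees; the focal length in pixels is half the picture's height over the tangent of half this angle, whatever the lens; pixels are square), "cx", "cy" (the principal point, pixels), "k1" (the pictures are not rectified: a ray, as slopes to the right and down, at radius r is drawn at 1 + k1 r^2 times it, then the intrinsics apply), "rvec" (rotation vector, rad) and "tvec" (3), from world to camera coordinates, as OpenCV has them; the wrist camera has in their place "hand_eye" (4x4, takes a point from camera to tool coordinates, whose origin is the TCP and whose axes are the flange's). Camera axes: x right, y down, z forward; pixel columns grow to the right and rows downward; lengths in m; the calibration is good to about 2 mm. A picture is of the moment at which its call begins: read the wrist's pose just before it. camera_params takes no time and is no camera call.
- bot.finish_job(): hands the job in, once; it reports no verdict.
The state is a dict: "time": time; "q": joint angles; "joint_vel": joint speeds; "joint_torque": joint torques, N m; "tool_pos": TCP position; "tcp_rot": TCP orientation; "wrist_force": force on the tool from outside, world axes, zero at the start; "torque": the same for the moment, N m; "width": opening from 0.0 (shut) to 1.0 (fully open).
Only numpy, scipy, OpenCV 4.12 (cv2) and the standard library are available. Lean on these libraries where they do the work, as an engineer would, in place of code of your own. Each camera call takes 0.05 s, during which the arm holds its last target.

## Working session

There is one attempt and no reset: what is moved stays moved. The work goes in short steps, Python scripts to look and compute and a tool call to move; the robot and the scene stay as the last step left them, time stands still between calls to the robot, and variables do not carry over. Pictures are saved under pics/ and viewed, and the job is handed in when it is done.

Besides the shell and the picture viewer there is one more tool, called after "Emit:" as a command line: name --argument value ..., lists and objects as JSON in quotes. apply_moves: Moves the arm, as the interface text tells. Shift numbers are shares of 1000 mm and turn numbers shares of pi rad, none past 1 either way. Its arguments: {"type":"object","properties":{"plan":{"type":"array","items":{"type":"array","items":{"type":"array","items":{"type":"number","minimum":-1,"maximum":1}}}},"force":{"type":"number"}},"required":["plan"]}

```bash
ls; mkdir -p pics; python3 - <<'E'
from workcell import readout, read_camera, camera_params, bot
import cv2
print(readout.read_state())
for n in ("top","side","wrist"):
    im=read_camera(n); cv2.imwrite(f"pics/{n}0.png",im[:,:,::-1]); print(n,camera_params(n))
E
```

```text
pics
{'time': 0.0, 'q': array([ 1.15907954e+00,  2.64784764e-01,  1.60535512e+00,  1.34103794e-05,
        1.27370329e+00, -3.69288460e-02]), 'joint_vel': array([-1.11431876e-03, -4.32543689e-04,  9.54910670e-04, -6.80951977e-04,
       -3.63645521e-04,  8.79325453e-05]), 'joint_torque': array([-1.93961954e-03, -5.15110695e+01, -3.67311358e+01, -1.33119090e-05,
        1.30011037e-02, -5.63661928e-06]), 'tool_pos': array([0.24682698, 0.62747599, 0.22995092]), 'tcp_rot': array([-0.5851861 , -3.08608588,  0.0034415 ]), 'wrist_force': array([-0.18016984,  1.00665222,  0.28665181]), 'torque': array([-0.02768456, -0.00795587,  0.01690117]), 'width': 0.9983975053278943}
top {'fovy': 56.25162816100365, 'cx': 252.8892794502786, 'cy': 194.09759275660238, 'k1': -0.019689159880219347, 'rvec': array([ 2.09582595, -2.12927814,  0.18755812]), 'tvec': array([-0.02170653,  0.65372131,  0.96039128])}
side {'fovy': 50.62595428728392, 'cx': 259.5890296045478, 'cy': 187.10860379975875, 'k1': -0.11731788816193603, 'rvec': array([ 2.06309498, -0.425896  ,  0.24600906]), 'tvec': array([-0.61868109,  0.26084201,  1.05484931])}
wrist {'fovy': 65.4225389830517, 'cx': 253.32393283471583, 'cy': 187.1558514585175, 'k1': -0.044556018291893235, 'hand_eye': array([[-2.99248569e-04, -9.60499204e-01, -2.78282572e-01,
         7.03149385e-02],
       [ 9.99999955e-01, -2.88454317e-04, -7.97333926e-05,
        -3.59882249e-04],
       [-3.68794941e-06, -2.78282584e-01,  9.60499247e-01,
        -1.41782352e-01],
       [ 0.00000000e+00,  0.00000000e+00,  0.00000000e+00,
         1.00000000e+00]])}
```

View pics/top0.png

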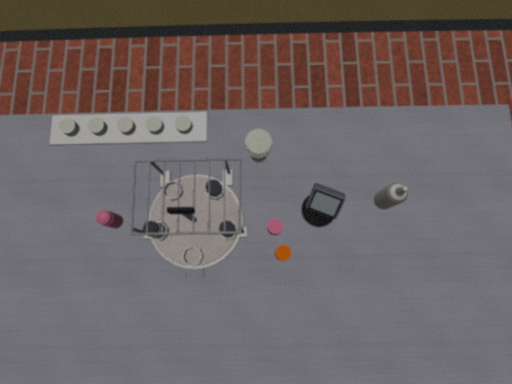

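View pics/side0.png

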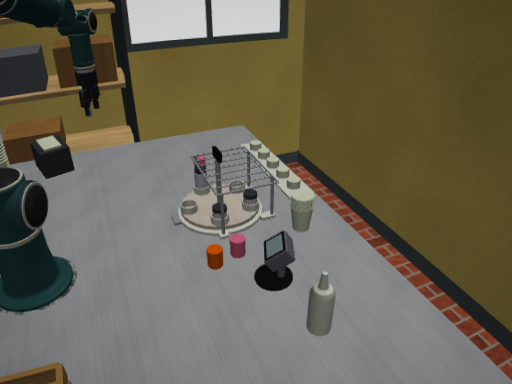

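View pics/wrist0.png

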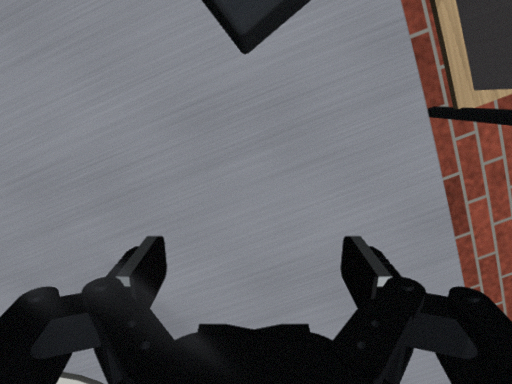

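Top view: rack around (196,220), with the guard above it. Reader head at (325,203), cup stack (259,142), bottle (392,196), pink shaker (108,218), and pink and orange jars (275,226) and (283,253). I'll enlarge it next.

```bash
cat > h.py <<'E'
import numpy as np, cv2
from scipy.spatial.transform import Rotation as R
from workcell import readout, read_camera, camera_params, bot
def K(p): 
    f=192/np.tan(np.radians(p["fovy"])/2); return f
def und(p,uv):
    uv=np.atleast_2d(np.array(uv,float)); f=K(p)
    d=(uv-[p["cx"],p["cy"]])/f; s=d.copy()
    for _ in range(30): s=d/(1+p["k1"]*(s**2).sum(1,keepdims=True))
    return s
def ext(name,st=None):
    p=camera_params(name)
    if name=="wrist":
        T=np.eye(4); T[:3,:3]=R.from_rotvec(st["tcp_rot"]).as_matrix(); T[:3,3]=st["tool_pos"]
        W=T@p["hand_eye"]; return W[:3,:3].T, -W[:3,:3].T@W[:3,3]
    return R.from_rotvec(p["rvec"]).as_matrix(), np.array(p["tvec"])
def proj(name,P,st=None):
    p=camera_params(name); Rm,t=ext(name,st); c=np.atleast_2d(P)@Rm.T+t
    s=c[:,:2]/c[:,2:]; s=s*(1+p["k1"]*(s**2).sum(1,keepdims=True)); return s*K(p)+[p["cx"],p["cy"]]
def ray(name,uv,st=None):
    p=camera_params(name); Rm,t=ext(name,st); s=und(p,uv)
    d=np.c_[s,np.ones(len(s))]@Rm; return -Rm.T@t, d
def onz(name,uv,z,st=None):
    o,d=ray(name,uv,st); return o+d*((z-o[2])/d[:,2])[:,None]
def crop(name,src,box,k,out):
    im=cv2.imread(src); x0,y0,x1,y1=box
    cv2.imwrite(out,cv2.resize(im[y0:y1,x0:x1],None,fx=k,fy=k,interpolation=cv2.INTER_CUBIC))
E
python3 - <<'E'
from h import *
crop("t","pics/top0.png",(90,140,290,290),4,"pics/top0c.png")
crop("t","pics/side0.png",(160,130,320,250),5,"pics/side0c.png")
crop("t","pics/top0.png",(290,170,360,240),8,"pics/top0r.png")
crop("t","pics/side0.png",(240,220,310,300),7,"pics/side0r.png")
E
```

```text
(no output)
```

View pics/top0c.png

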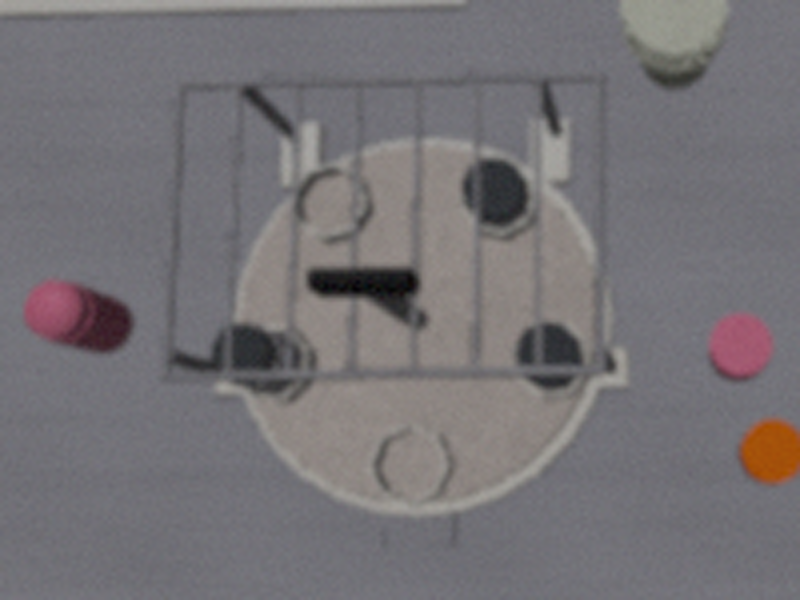

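View pics/side0c.png

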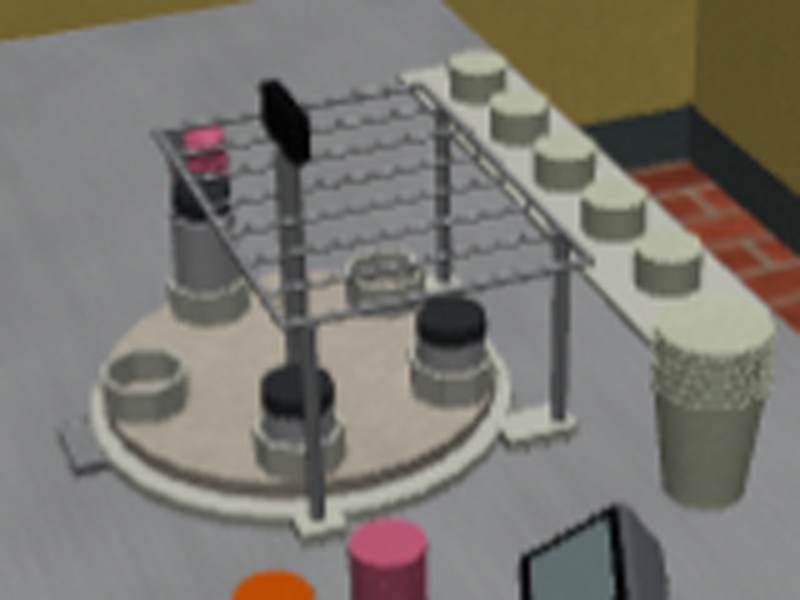

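View pics/top0r.png

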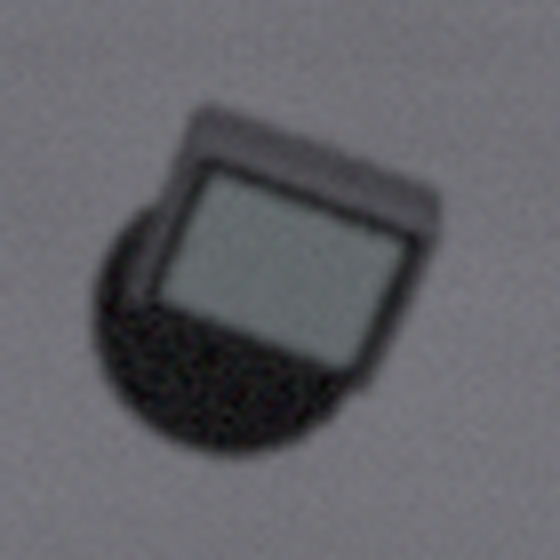

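View pics/side0r.png

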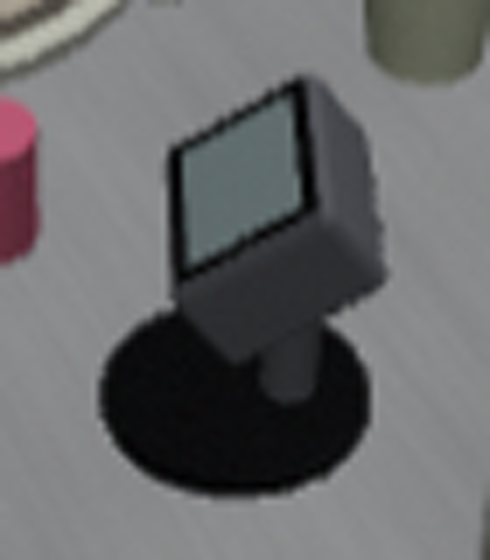

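Shaker candidates: the dark-capped one under the guard at top (151,229), side (200,190); the pink look-alike at top (108,218), side (201,160). The squat jars, at top (214,188) and (227,229), have flat dark lids. In the crops the dark-domed, tall aluminium one is in the pocket next to the open one on the robot's left (+y), so that is my choice. Next I'll fit the rack and reader poses.

```bash
cat > fit.py <<'E'
from h import *
from scipy.optimize import least_squares
def rk(p,P):
    c,s=np.cos(p[2]),np.sin(p[2]); P=np.array(P,float); return np.c_[c*P[:,0]-s*P[:,1]+p[0], s*P[:,0]+c*P[:,1]+p[1], P[:,2]]
T=lambda a,k,o: np.array(a,float)/k+np.array(o)
gt=T([(183,88),(605,78),(602,374),(167,376)],4,(90,140))
G=[(.145,.14,.152),(.145,-.14,.152),(-.05,-.14,.152),(-.05,.14,.152)]
gs=T([(157,133),(420,88),(590,265),(285,323)],5,(160,130))
Gs=[(-.05,.14,.152),(.145,.14,.152),(.145,-.14,.152),(-.05,-.14,.152)]
ht=T([(310,281),(416,281)],4,(90,140)); H=[(0,.032,.225),(0,-.032,.225)]
a=np.radians(72)
pk=lambda i,z:(-.105*np.cos(i*a),-.105*np.sin(i*a),z)
pt=T([(415,466)],4,(90,140)); 
ps=T([(147,374)],5,(160,130))
def res(p):
    return np.concatenate([(proj("top",rk(p,G))-gt).ravel(),(proj("side",rk(p,Gs))-gs).ravel(),
      (proj("top",rk(p,[pk(0,.055)]))-pt).ravel(),(proj("side",rk(p,[pk(0,.055)]))-ps).ravel(),(proj("top",rk(p,H)).mean(0)-ht.mean(0))])
s=least_squares(res,[.55,.2,0],loss='soft_l1'); print("rack",s.x,np.round(s.fun,1))
p=s.x
print("grip top",onz("top",[ht.mean(0)],.225), "bar ends",onz("top",ht,.228))
for i in range(5): print(i,rk(p,[pk(i,0.03)]), proj("top",rk(p,[pk(i,.055)])), proj("side",rk(p,[pk(i,.055)])))
print("shaker from top cap",onz("top",[(90+245/4,140+350/4)],.122))
wt=T([(212,172),(405,240),(348,370),(163,298)],8,(290,170))
ws=T([(180,152),(298,92),(307,208),(187,272)],7,(240,220))
t=.6109
def W(q,P):
    # z axis leaning toward dir yaw q2 (horizontal), y level
    h=np.array([np.cos(q[2]),np.sin(q[2]),0]); z=np.sin(t)*h+np.cos(t)*np.array([0,0,1]); y=np.cross([0,0,1],h); x=np.cross(y,z)
    M=np.c_[x,y,z]; return np.array(P)@M.T+[q[0],q[1],.110]
# x axis points down/toward robot
C=lambda sx,sy:(sx*.025,sy*.034,0)
def fit(o_s):
  def r(q): return np.concatenate([(proj("top",W(q,[C(-1,-1),C(-1,1),C(1,1),C(1,-1)]))-wt).ravel(),(proj("side",W(q,o_s))-ws).ravel()])
  s=least_squares(r,[.55,-.1,np.pi]); return s
for o in ([C(-1,-1),C(-1,1),C(1,1),C(1,-1)],):
  s=fit(o); print("reader",s.x,np.round(s.fun,1))
q=s.x
print("foot side/top", onz("top",[(290+225/8,170+325/8)],0.005),onz("side",[(240+235/7,220+400/7)],.005))
print("cup",onz("top",[(258.5,141)],.121),"bottle tip",onz("top",[(402,189)],.17), "pinksh", onz("top",[(90+55/4,140+310/4)],.1), onz("top",[(275,226),(283,253)],.056))
E
python3 fit.py
```

```text
rack [ 0.58633337  0.13710402 -0.00217572] [ 0.4 -1.1 -0.2 -0.4  0.9 -0.7  0.5  0.2 -0.7 -0.2 -0.2 -0.7 -0.6 -0.6
 -1.2  1.  -0.6 -0.3 -1.6 -0.8  0.3 -0.4]
grip top [[0.58545046 0.13777008 0.225     ]] bar ends [[0.58550929 0.16873198 0.228     ]
 [0.5844732  0.10556158 0.228     ]]
0 [[0.48133362 0.13733247 0.03      ]] [[193.10843583 256.18989824]] [[187.76202874 203.99389662]]
1 [[0.55366939 0.03731392 0.03      ]] [[228.86333045 229.71613935]] [[218.92520817 215.10186415]]
2 [[0.67114567 0.0752019  0.03      ]] [[215.69901995 189.20983176]] [[249.64626152 201.07227469]]
3 [[0.67141423 0.19863651 0.03      ]] [[173.14477274 189.86701173]] [[236.38035801 183.75731779]]
4 [[0.55410393 0.23703532 0.03      ]] [[158.50717646 230.63040903]] [[200.85094394 185.34825567]]
shaker from top cap [[0.55624157 0.23792706 0.122     ]]
reader [ 0.61570569 -0.22753391  3.27303544] [ -4.2   5.2  -3.2  -7.    4.5  -6.7   3.    6.    8.1 -10.1   5.9  12.4
  -9.5  10.3  -6.4 -13.5]
foot side/top [[ 0.61108214 -0.22487709  0.005     ]] [[ 0.61492787 -0.23094307  0.005     ]]
cup [[ 0.79130452 -0.05054727  0.121     ]] bottle tip [[ 0.63890894 -0.41302437  0.17      ]] pinksh [[0.58792712 0.3769617  0.1       ]] [[ 0.56199191 -0.09296887  0.056     ]
 [ 0.48649103 -0.11324929  0.056     ]]
```

```bash
sed -i 's/^for o in .*/for o in ([C(1,-1),C(-1,-1),C(-1,1),C(1,1)],):/' fit.py; python3 fit.py | grep -A1 reader -A2
```

```text
reader [ 0.61546894 -0.22805001  2.75497407] [ 0.4 -0.7  0.5 -0.2  0.4 -0.7 -0.1 -0.6 -0.2  0.2 -1.2 -0.2 -0.6 -0.2
 -0.3 -0.1]
foot side/top [[ 0.61108214 -0.22487709  0.005     ]] [[ 0.61492787 -0.23094307  0.005     ]]
```

Both fits agree to about 1 px. The shaker is at the +y pocket, so the rack must turn +1.257 rad, anticlockwise. Now a helper for the moves.

```bash
cat >> h.py <<'E'
RACK=np.array([.586,.1372]); 
def down(yawx):  # tool z down, tool x at heading yawx
    x=np.array([np.cos(yawx),np.sin(yawx),0]); z=np.array([0,0,-1.]); return np.c_[x,np.cross(z,x),z]
def delta(pos,M,fr=None):
    st=readout.read_state(); M0=R.from_rotvec(st["tcp_rot"]).as_matrix()
    d=M0.T@(np.array(pos)-st["tool_pos"]); w=R.from_matrix(M0.T@M).as_rotvec()
    print("t %.2f"%st["time"],"pos",np.round(st["tool_pos"],4),"F",np.round(st["wrist_force"],1),"tq",np.round(st["torque"],2),"w %.3f"%st["width"],"q",np.round(st["q"],2))
    print("shift",np.round(d,4),"mm",round(np.linalg.norm(d)*1000),"turn/pi",np.round(w/np.pi,4),"deg",np.round(np.degrees(np.linalg.norm(w)),1))
E
python3 - <<'E'
from h import *
delta([.5855,.1375,.30],down(np.pi/2-.01))
E
```

```text
t 0.15 pos [0.2469 0.6276 0.2302] F [ 1.  -0.6  0.8] tq [ 0.02 -0.03  0.  ] w 1.003 q [ 1.16  0.26  1.61  0.    1.27 -0.04]
shift [-0.4946 -0.3323 -0.0692] mm 600 turn/pi [-5.000e-04  3.000e-04  3.839e-01] deg 69.1
```

Emit:
apply_moves --plan '[[[-0.015,-0.01,-0.002,0,0,0.012,-1],[-0.045,-0.03,-0.006,0,0,0.035,-1],[-0.078,-0.052,-0.011,0,0,0.06,-1],[-0.112,-0.075,-0.016,0,0,0.087,-1],[-0.145,-0.098,-0.02,0,0,0.113,-1],[-0.179,-0.12,-0.025,0,0,0.139,-1],[-0.213,-0.143,-0.03,0,0,0.165,-1],[-0.246,-0.165,-0.034,0,0,0.191,-1]]]'

```text
time: 0.82
tool_pos: [0.4165, 0.3818, 0.2657]
tcp_rot: [1.478, 2.771, -0.0]
wrist_force: [0.1, 0.2, 0.2]
width: 1.0
```

```bash
python3 - <<'E'
from h import *
delta([.5855,.1375,.30],down(np.pi/2-.01))
E
```

```text
t 0.82 pos [0.4165 0.3818 0.2657] F [0.1 0.2 0.2] tq [-0.02  0.   -0.04] w 1.000 q [ 0.7   0.04  1.8  -0.    1.3   0.11]
shift [-0.2971  0.0043 -0.0342] mm 299 turn/pi [1.000e-04 1.000e-04 1.912e-01] deg 34.4
```

Emit:
apply_moves --plan '[[[-0.041,0.001,-0.005,0,0,0.027,-1],[-0.081,0.001,-0.009,0,0,0.054,-1],[-0.121,0.002,-0.014,0,0,0.081,-1],[-0.162,0.002,-0.019,0,0,0.107,-1],[-0.203,0.003,-0.023,0,0,0.133,-1],[-0.243,0.0035,-0.028,0,0,0.158,-1],[-0.279,0.004,-0.032,0,0,0.18,-1],[-0.297,0.0043,-0.034,0,0,0.191,-1]]]'

```text
time: 1.48
tool_pos: [0.5877, 0.1365, 0.2998]
tcp_rot: [2.233, 2.207, -0.0]
wrist_force: [-0.3, 0.4, 1.0]
width: 1.002
```

```bash
python3 - <<'E'
from h import *
st=readout.read_state()
cv2.imwrite("pics/w1.png",read_camera("wrist")[:,:,::-1])
b=RACK
print(proj("wrist",[[.5855,.1375+.032,.228],[.5855,.1375-.032,.228],[.5855,.1375,.228]],st))
delta([.5855,.1375,.194],down(np.pi/2-.01))
E
```

```text
[[249.36407535 154.1321952 ]
 [250.64933684 235.31927588]
 [250.02984251 196.36584677]]
t 1.53 pos [0.5889 0.1351 0.2999] F [ 0.9 -0.7  0. ] tq [-0.03 -0.09 -0.01] w 0.999 q [ 0.19  0.09  1.68 -0.    1.37  0.2 ]
shift [ 0.0027 -0.0037  0.1059] mm 106 turn/pi [ 0.0008  0.001  -0.001 ] deg 0.3
```

View pics/w1.png

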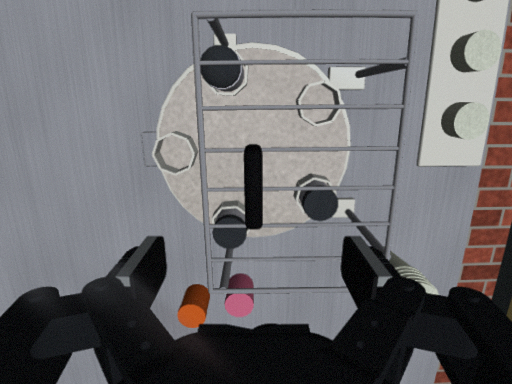

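Wrist view: bar from (253,146) to (254,228), a few pixels from the prediction, but the arm was still settling. I'll measure again at rest.

```bash
python3 - <<'E'
from h import *
st=readout.read_state()
im=read_camera("wrist")[:,:,::-1]
cv2.imwrite("pics/w2.png",im); crop(0,"pics/w2.png",(130,0,430,300),2.6,"pics/w2c.png")
st2=readout.read_state()
print(st["tool_pos"],st2["tool_pos"],st2["time"],st2["tcp_rot"])
E
```

```text
[0.58885061 0.13507271 0.29990019] [0.58736801 0.13737517 0.29951786] 1.5833 [ 2.23173186e+00  2.20912975e+00 -3.01746113e-04]
```

```bash
python3 - <<'E'
import cv2
im=cv2.imread("pics/w2.png")
cv2.imwrite("pics/w2c.png",cv2.resize(im[0:300,130:430],None,fx=2,fy=2,interpolation=cv2.INTER_CUBIC))
E
```

```text
(no output)
```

View pics/w2c.png

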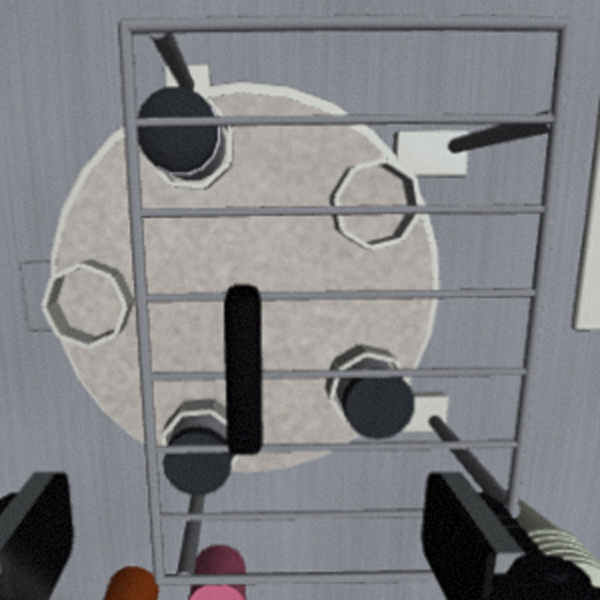

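```bash
cat > fitw.py <<'E'
from h import *
from scipy.optimize import least_squares
from fit import rk,Gs,G
def run(src_st,gw,bar):
    st=src_st
    def res(p):
        P=rk(p,G); return (proj("wrist",P,st)-gw).ravel()
    s=least_squares(res,[.586,.137,0]); print("rack(wrist)",s.x,np.round(s.fun,1))
    for z in (.228,.194): print(onz("wrist",bar,z,st))
if __name__=="__main__":
    st=dict(tool_pos=np.array([.5875,.1365,.2998]),tcp_rot=np.array([2.233,2.207,0]))
    g=np.array([(565,25),(513,575),(160,577),(127,27)])/2+[130,0]
    b=np.array([(246,287),(248,452)])/2+[130,0]
    run(st,g,b)
E
python3 fitw.py | tail -6
```

```text
[ 0.48649103 -0.11324929  0.056     ]]
rack(wrist) [0.58796403 0.14181059 0.00748047] [ 1.6 -1.3 -3.1 -0.7  1.5  2.2 -0.4  0.2]
[[0.58801911 0.17718354 0.228     ]
 [0.58800765 0.11341511 0.228     ]]
[[0.58798422 0.17246034 0.194     ]
 [0.58797093 0.09853601 0.194     ]]
```

```bash
python3 - <<'E'
from h import *
delta([.587,.1395,.242],down(np.pi/2-.002))
E
```

```text
t 1.58 pos [0.5874 0.1374 0.2995] F [-0.3  0.6 -0.3] tq [0.01 0.02 0.01] w 1.002 q [ 0.19  0.09  1.68 -0.    1.37  0.2 ]
shift [ 0.0022 -0.0004  0.0575] mm 58 turn/pi [ 0.0003  0.0004 -0.0026] deg 0.5
```

Emit:
apply_moves --plan '[[[0.001,0,0.012,0,0,-0.002,-1],[0.002,0,0.03,0,0,-0.002,-1],[0.002,0,0.046,0,0,-0.002,-1],[0.002,0,0.054,0,0,-0.002,-1],[0.002,0,0.057,0,0,-0.002,-1],[0.002,0,0.057,0,0,-0.002,-1],[0.002,0,0.057,0,0,-0.002,-1],[0.002,0,0.057,0,0,-0.002,-1]]]'

```text
time: 2.25
tool_pos: [0.5864, 0.1437, 0.2435]
tcp_rot: [2.218, 2.224, 0.003]
wrist_force: [-0.3, -1.1, -0.8]
width: 1.0
```

```bash
python3 - <<'E'
from h import *
st=readout.read_state()
im=read_camera("wrist")[:,:,::-1]
cv2.imwrite("pics/w3.png",im)
cv2.imwrite("pics/w3c.png",cv2.resize(im[60:360,80:430],None,fx=2,fy=2,interpolation=cv2.INTER_CUBIC))
delta([.587,.1395,.242],down(np.pi/2-.002)); print(st["tool_pos"],st["tcp_rot"])
E
```

```text
t 2.30 pos [0.5865 0.1436 0.2436] F [-0.2 -0.5  0.4] tq [-0.01  0.01  0.01] w 0.998 q [0.2  0.12 1.75 0.   1.27 0.2 ]
shift [-0.0041  0.0005  0.0016] mm 4 turn/pi [ 0.0006 -0.0001  0.0015] deg 0.3
[0.58636032 0.14368264 0.24348376] [2.21751688 2.22389616 0.00256145]
```

View pics/w3c.png

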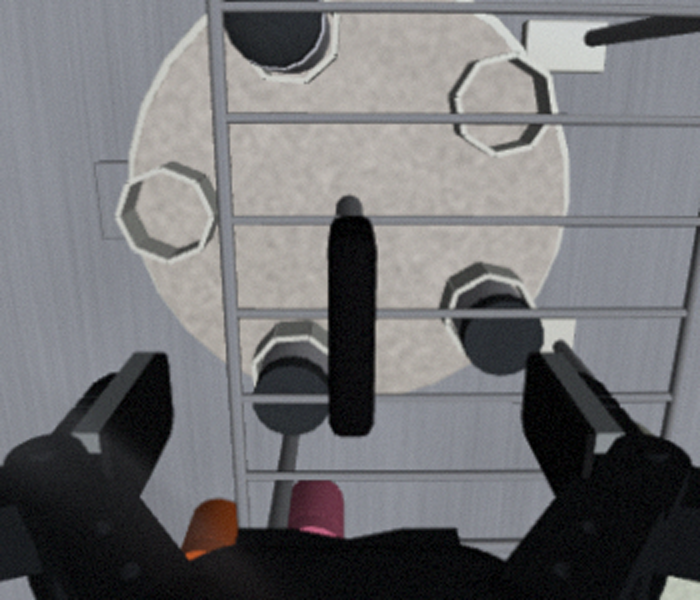

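```bash
python3 - <<'E'
from h import *
st=dict(tool_pos=np.array([.5864,.1437,.2435]),tcp_rot=np.array([2.2175,2.2239,0.0025]))
a=lambda x,y:(x/2+80,y/2+60)
print(onz("wrist",[a(352,435)],.228,st)+[0,.032,0], onz("wrist",[a(350,217)],.194,st)-[0,.032,0])
# pockets rim centres z=.055
print(onz("wrist",[a(167,212),a(502,104)],.055,st))
print(onz("wrist",[a(334,0),a(350,312),a(232,312),a(688,312)],.152,st))
delta([.5868,.1385,.193],down(np.pi/2-.002))
E
```

```text
[[0.58826134 0.14361594 0.228     ]] [[0.58766491 0.13919782 0.194     ]]
[[0.48534209 0.14301567 0.055     ]
 [0.67058373 0.20286372 0.055     ]]
[[0.58186581 0.24279525 0.152     ]
 [0.58818979 0.12124397 0.152     ]
 [0.53880133 0.12111648 0.152     ]
 [0.73192108 0.12109718 0.152     ]]
t 2.30 pos [0.5865 0.1436 0.2436] F [-0.2 -0.5  0.4] tq [-0.01  0.01  0.01] w 0.998 q [0.2  0.12 1.75 0.   1.27 0.2 ]
shift [-0.0051  0.0002  0.0506] mm 51 turn/pi [ 0.0006 -0.0001  0.0015] deg 0.3
```

Emit:
apply_moves --plan '[[[-0.001,0.001,0.008,0,0,0.0015,-1],[-0.002,0.001,0.02,0,0,0.0015,-1],[-0.003,0.001,0.033,0,0,0.0015,-1],[-0.0035,0.001,0.044,0,0,0.0015,-1],[-0.0035,0.001,0.05,0,0,0.0015,-1],[-0.0035,0.001,0.05,0,0,0.0015,-1],[-0.0035,0.001,0.05,0,0,0.0015,-1],[-0.0035,0.001,0.05,0,0,0.0015,-1]]]'

```text
time: 2.97
tool_pos: [0.5872, 0.1397, 0.1925]
tcp_rot: [2.224, 2.218, 0.001]
wrist_force: [-0.0, 0.2, 0.3]
width: 1.004
```

Emit:
apply_moves --plan '[[[0,0,0,0,0,0,-0.3],[0,0,0,0,0,0,0.2],[0,0,0,0,0,0,0.7],[0,0,0,0,0,0,1],[0,0,0,0,0,0,1],[0,0,0,0,0,0,1],[0,0,0,0,0,0,1],[0,0,0,0,0,0,1]]]' --force 40

```text
time: 3.63
tool_pos: [0.5876, 0.1397, 0.1926]
tcp_rot: [2.223, 2.218, 0.002]
wrist_force: [2.5, -0.6, -0.7]
width: 0.159
```

```bash
python3 - <<'E'
from h import *
st=readout.read_state()
im=read_camera("wrist")[:,:,::-1]
cv2.imwrite("pics/w4.png",im)
delta([.5873,.140,.193],down(np.pi/2-.002+np.radians(72)))
E
```

```text
t 3.68 pos [0.5877 0.1397 0.1926] F [ 3.3 -0.4  0.6] tq [-0.03 -0.38  0.08] w 0.158 q [ 0.19  0.16  1.8  -0.    1.18  0.19]
shift [ 0.0003 -0.0004 -0.0004] mm 1 turn/pi [ 5.000e-04  3.000e-04 -4.002e-01] deg 72.0
```

View pics/w4.png

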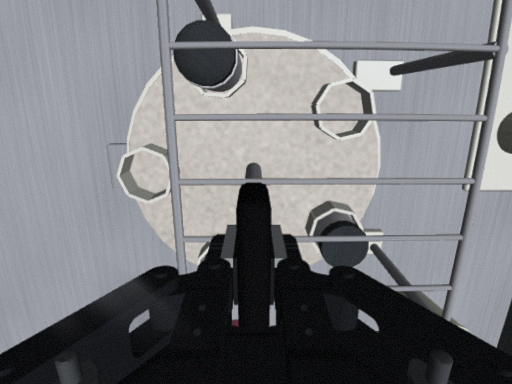

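The bar is gripped. I'll turn it halfway and check the force.

Emit:
apply_moves --plan '[[[0,0,0,0,0,-0.015,1],[0,0,0,0,0,-0.04,1],[0,0,0,0,0,-0.067,1],[0,0,0,0,0,-0.094,1],[0,0,0,0,0,-0.121,1],[0,0,0,0,0,-0.148,1],[0,0,0,0,0,-0.175,1],[0,0,0,0,0,-0.2,1]]]'

```text
time: 4.35
tool_pos: [0.5885, 0.14, 0.1926]
tcp_rot: [1.424, 2.797, 0.004]
wrist_force: [6.0, 1.1, -1.0]
width: 0.158
```

```bash
python3 - <<'E'
from h import *
delta([.5873,.140,.193],down(np.pi/2-.002+np.radians(72)))
E
```

```text
t 4.35 pos [0.5885 0.14   0.1926] F [ 6.   1.1 -1. ] tq [ 0.08 -0.75 -0.19] w 0.158 q [ 0.19  0.16  1.8   0.    1.18 -0.44]
shift [ 0.0007 -0.001  -0.0004] mm 1 turn/pi [ 0.0009  0.0007 -0.1991] deg 35.8
```

Emit:
apply_moves --plan '[[[0,0,0,0,0,-0.025,1],[0,0,0,0,0,-0.052,1],[0,0,0,0,0,-0.08,1],[0,0,0,0,0,-0.108,1],[0,0,0,0,0,-0.136,1],[0,0,0,0,0,-0.163,1],[0,0,0,0,0,-0.187,1],[0,0,0,0,0,-0.2,1]]]'

```text
time: 5.02
tool_pos: [0.5891, 0.1407, 0.1926]
tcp_rot: [0.489, 3.099, 0.004]
wrist_force: [8.7, 2.7, -2.9]
width: 0.156
```

Emit:
apply_moves --plan '[[[0,0,0,0,0,0,1],[0,0,0,0,0,0,1],[0,0,0,0,0,0,0.5],[0,0,0,0,0,0,0],[0,0,0,0,0,0,-1],[0,0,0,0,0,0,-1],[0,0,0,0,0,0,-1],[0,0,0,0,0,0,-1]]]'

```text
time: 5.68
tool_pos: [0.5867, 0.1396, 0.1922]
tcp_rot: [-0.495, -3.102, 0.0]
wrist_force: [0.2, -0.7, -0.1]
width: 0.936
```

```bash
python3 - <<'E'
from h import *
for n in ("wrist","top","side"):
    im=read_camera(n)[:,:,::-1]; cv2.imwrite(f"pics/{n}5.png",im)
crop(0,"pics/top5.png",(110,150,270,280),4,"pics/top5c.png")
crop(0,"pics/side5.png",(160,120,320,250),4,"pics/side5c.png")
delta([.5873,.140,.28],down(np.pi/2-.002+np.radians(72)))
E
```

```text
t 5.83 pos [0.5868 0.1396 0.1923] F [ 0.4 -1.  -0.8] tq [-0.04  0.05  0.03] w 1.001 q [ 0.19  0.16  1.81 -0.    1.18 -1.06]
shift [-0.0003  0.0005 -0.0877] mm 88 turn/pi [-0.     -0.     -0.0002] deg 0.0
```

View pics/wrist5.png

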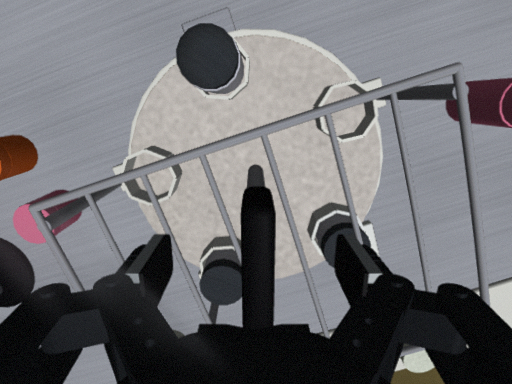

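View pics/side5c.png

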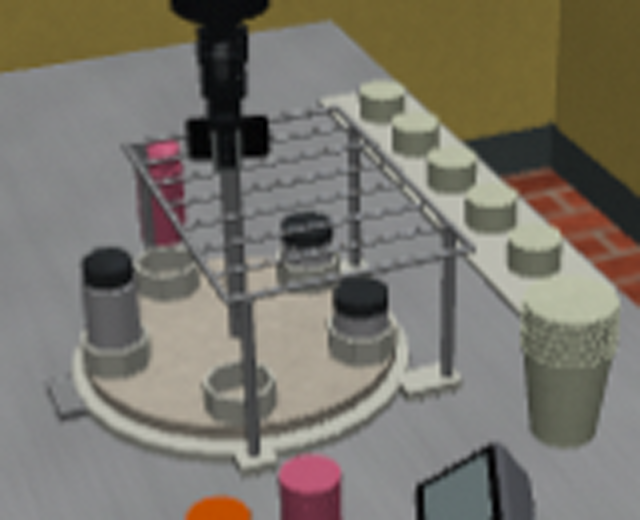

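View pics/top5c.png

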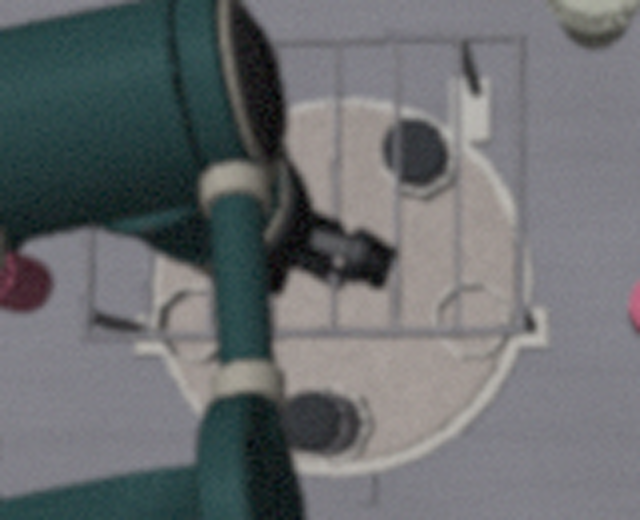

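Side view: the tall dark-capped shaker now stands in the front pocket, the two squat jars are in the rear ones, and the turntable has clicked in. Next I'll locate the shaker from this wrist view.

```bash
python3 - <<'E'
from h import *
crop(0,"pics/wrist5.png",(150,0,300,120),5,"pics/w5c.png")
st=readout.read_state()
print(st["tcp_rot"],st["tool_pos"])
print("lid",onz("wrist",[(208,57)],.118,st),"side top5 cap",onz("top",[(110+318/4,150+422/4)],.118))
print(onz("wrist",[(149,175),(346,111)],.055,st))
E
```

```text
[-4.95363143e-01 -3.10216527e+00  1.30944188e-04] [0.58681485 0.13959137 0.19228866]
lid [[0.48302363 0.14105883 0.118     ]] side top5 cap [[0.48170575 0.13537604 0.118     ]]
[[0.55364099 0.04398046 0.055     ]
 [0.55433559 0.2386921  0.055     ]]
```

View pics/w5c.png

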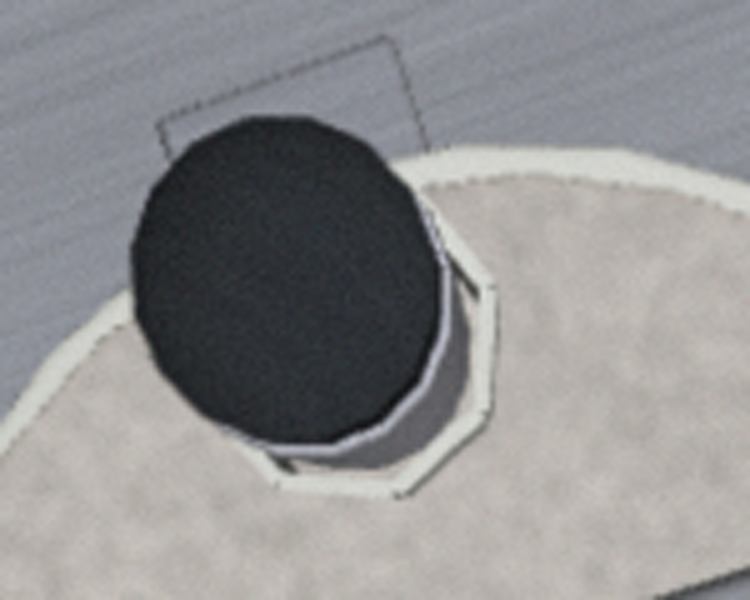

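```bash
python3 - <<'E'
from h import *
delta([.5868,.1396,.272],down(np.pi/2-.002+np.radians(72)))
delta([.482,.140,.272],down(np.pi))
E
```

```text
t 5.83 pos [0.5868 0.1396 0.1923] F [ 0.4 -1.  -0.8] tq [-0.04  0.05  0.03] w 1.001 q [ 0.19  0.16  1.81 -0.    1.18 -1.06]
shift [ 0.     -0.     -0.0797] mm 80 turn/pi [-0.     -0.     -0.0002] deg 0.0
t 5.83 pos [0.5868 0.1396 0.1923] F [ 0.4 -1.  -0.8] tq [-0.04  0.05  0.03] w 1.001 q [ 0.19  0.16  1.81 -0.    1.18 -1.06]
shift [ 0.0997 -0.0323 -0.0797] mm 132 turn/pi [-0.     -0.     -0.1008] deg 18.1
```

Emit:
apply_moves --plan '[[[0,0,-0.012,0,0,0,-1],[0,0,-0.035,0,0,0,-1],[0,0,-0.06,0,0,0,-1],[0.005,-0.002,-0.078,0,0,-0.008,-1],[0.022,-0.007,-0.08,0,0,-0.022,-1],[0.048,-0.016,-0.08,0,0,-0.05,-1],[0.075,-0.025,-0.08,0,0,-0.078,-1],[0.093,-0.03,-0.08,0,0,-0.094,-1]]]'

```text
time: 6.5
tool_pos: [0.4874, 0.14, 0.2735]
tcp_rot: [0.027, 3.141, 0.0]
wrist_force: [0.1, 0.2, -0.4]
width: 1.001
```

Emit:
apply_moves --plan '[[[0.006,0,0,0,0,-0.006,-1],[0.007,0,0,0,0,-0.007,-1],[0.007,0,0.008,0,0,-0.007,-1],[0.007,0,0.024,0,0,-0.007,-1],[0.007,0,0.042,0,0,-0.007,-1],[0.007,0,0.055,0,0,-0.007,-1],[0.007,0,0.06,0,0,-0.007,-1],[0.007,0,0.06,0,0,-0.007,-1]]]'

```text
time: 7.17
tool_pos: [0.4816, 0.1399, 0.21]
tcp_rot: [-0.0, -3.138, 0.002]
wrist_force: [0.3, -0.2, 0.3]
width: 1.0
```

```bash
python3 - <<'E'
from h import *
st=readout.read_state()
im=read_camera("wrist")[:,:,::-1]; cv2.imwrite("pics/w6.png",im)
im=read_camera("side")[:,:,::-1]; cv2.imwrite("pics/s6.png",im); crop(0,"pics/s6.png",(140,100,300,240),4,"pics/s6c.png")
delta([.482,.140,.066],down(np.pi)); print(st["tool_pos"],st["tcp_rot"])
E
```

```text
t 7.27 pos [0.4827 0.1402 0.2123] F [ 0.3 -0.9  1.4] tq [-0.03 -0.04  0.03] w 1.000 q [ 0.23 -0.05  1.99 -0.    1.21 -1.34]
shift [ 0.0007 -0.0002  0.1463] mm 146 turn/pi [-0.     -0.0001  0.0001] deg 0.0
[0.48155295 0.13989265 0.21002524] [-6.89073792e-06 -3.13774641e+00  1.52413720e-03]
```

View pics/w6.png

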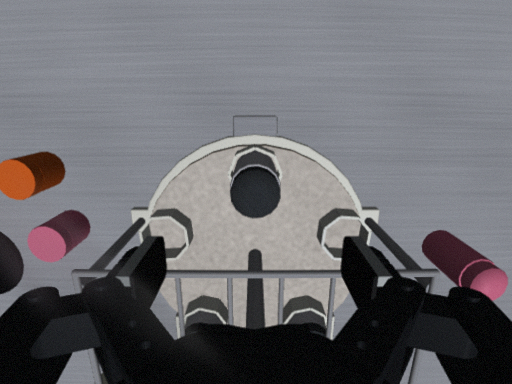

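View pics/s6c.png

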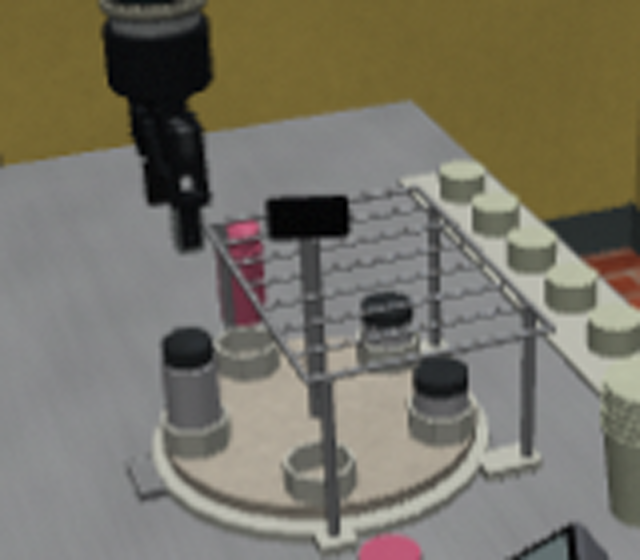

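```bash
python3 - <<'E'
from h import *
st=readout.read_state()
print(st["tcp_rot"])
print(onz("wrist",[(255,192)],.118,st), onz("wrist",[(255,160)],.055,st), onz("wrist",[(168,237),(343,236)],.055,st),onz("wrist",[(257,273)],.152,st))
delta([.482,.140,.069],down(np.pi))
E
```

```text
[ 3.48791770e-04 -3.14140068e+00  1.27258467e-04]
[[0.48480526 0.14114292 0.118     ]] [[0.47017399 0.14144852 0.055     ]] [[0.55596609 0.04586642 0.055     ]
 [0.55477985 0.23832398 0.055     ]] [[0.53967769 0.14259424 0.152     ]]
t 7.27 pos [0.4827 0.1402 0.2123] F [ 0.3 -0.9  1.4] tq [-0.03 -0.04  0.03] w 1.000 q [ 0.23 -0.05  1.99 -0.    1.21 -1.34]
shift [ 0.0007 -0.0002  0.1433] mm 143 turn/pi [-0.     -0.0001  0.0001] deg 0.0
```

Emit:
apply_moves --plan '[[[-0.001,0.001,0.008,0,0,0,-1],[-0.001,0.001,0.024,0,0,0,-1],[-0.001,0.001,0.046,0,0,0,-1],[-0.001,0.001,0.07,0,0,0,-1],[-0.001,0.001,0.094,0,0,0,-1],[-0.001,0.001,0.117,0,0,0,-1],[-0.001,0.001,0.134,0,0,0,-1],[-0.001,0.001,0.143,0,0,0,-1]]]'

```text
time: 7.93
tool_pos: [0.4822, 0.141, 0.0673]
tcp_rot: [0.001, -3.139, 0.001]
wrist_force: [-0.4, -0.4, -0.2]
width: 1.001
```

```bash
python3 - <<'E'
from h import *
im=read_camera("side")[:,:,::-1]; cv2.imwrite("pics/s7.png",im); crop(0,"pics/s7.png",(150,120,270,230),5,"pics/s7c.png")
delta([.4838,.141,.069],down(np.pi))
E
```

```text
t 7.98 pos [0.4815 0.1409 0.0664] F [-0.4  0.3 -0.1] tq [-0.01  0.07  0.03] w 0.998 q [ 0.23  0.11  2.12 -0.    0.92 -1.34]
shift [-0.0023  0.0001 -0.0026] mm 3 turn/pi [-0.0003 -0.0012  0.0002] deg 0.2
```

View pics/s7c.png

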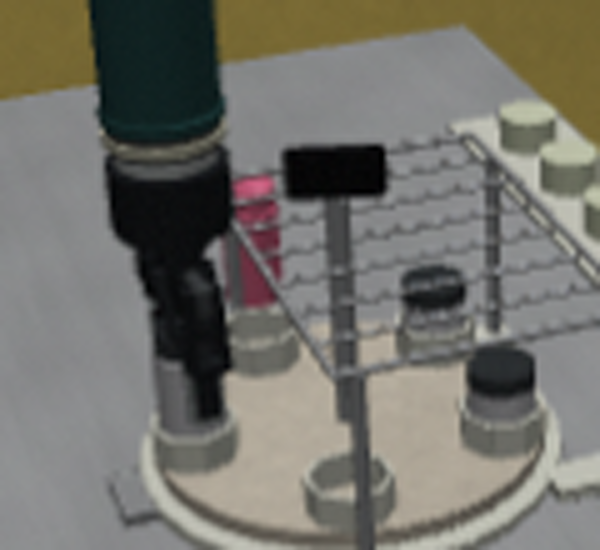

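Emit:
apply_moves --plan '[[[-0.002,0,-0.002,0,0,0,-1],[-0.002,0,-0.002,0,0,0,-0.8],[-0.002,0,-0.002,0,0,0,-0.5],[-0.002,0,-0.002,0,0,0,-0.2],[-0.002,0,-0.002,0,0,0,0.1],[-0.002,0,-0.002,0,0,0,0.5],[-0.002,0,-0.002,0,0,0,1],[-0.002,0,-0.002,0,0,0,1]]]' --force 60

```text
time: 8.65
tool_pos: [0.4864, 0.1415, 0.0729]
tcp_rot: [-0.001, 3.139, 0.001]
wrist_force: [-1.0, -1.5, 6.2]
width: 0.5
```

```bash
python3 - <<'E'
from h import *
delta([.4838,.141,.2],down(np.pi))
im=read_camera("wrist")[:,:,::-1]; cv2.imwrite("pics/w8.png",im)
E
```

```text
t 8.65 pos [0.4864 0.1415 0.0729] F [-1.  -1.5  6.2] tq [ 0.01  0.16 -0.  ] w 0.500 q [ 0.23  0.1   2.11  0.    0.93 -1.34]
shift [ 0.0022 -0.0005 -0.1272] mm 127 turn/pi [0.0002 0.0008 0.0002] deg 0.2
```

View pics/w8.png

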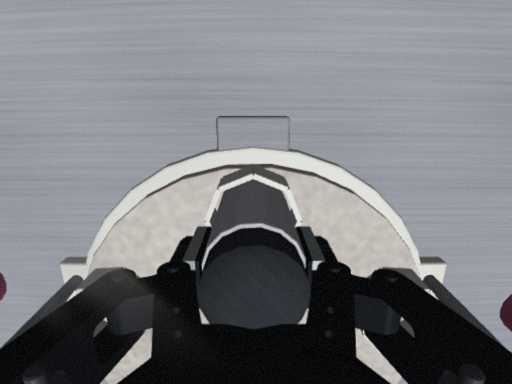

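Width 0.50 means the shaker is gripped. I'll lift it straight out.

Emit:
apply_moves --plan '[[[0,0,-0.006,0,0,0,1],[0,0,-0.02,0,0,0,1],[0,0,-0.04,0,0,0,1],[0,0,-0.065,0,0,0,1],[0,0,-0.095,0,0,0,1],[0,0,-0.13,0,0,0,1],[0,0,-0.16,0,0,0,1],[0,0,-0.18,0,0,0,1]]]'

```text
time: 9.37
tool_pos: [0.4861, 0.1415, 0.2551]
tcp_rot: [-0.001, 3.137, 0.002]
wrist_force: [0.8, 0.2, -1.2]
width: 0.498
```

```bash
python3 - <<'E'
from h import *
delta([.668,-.153,.30],down(2.755))
im=read_camera("side")[:,:,::-1]; cv2.imwrite("pics/s9.png",im)
E
```

```text
t 9.37 pos [0.4861 0.1415 0.2551] F [ 0.8  0.2 -1.2] tq [ 0.02 -0.06  0.05] w 0.498 q [ 0.23 -0.08  1.93 -0.    1.28 -1.34]
shift [-0.1819 -0.2946 -0.0444] mm 349 turn/pi [0.0006 0.0012 0.1233] deg 22.2
```

View pics/s9.png

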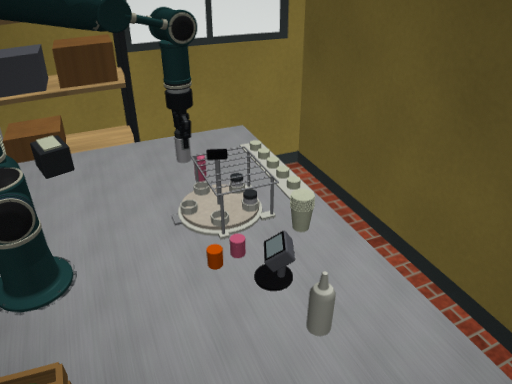

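Emit:
apply_moves --plan '[[[-0.005,-0.008,-0.005,0,0,0.004,1],[-0.016,-0.026,-0.012,0,0,0.011,1],[-0.031,-0.05,-0.02,0,0,0.021,1],[-0.048,-0.077,-0.028,0,0,0.033,1],[-0.065,-0.106,-0.036,0,0,0.045,1],[-0.083,-0.135,-0.042,0,0,0.057,1],[-0.101,-0.164,-0.045,0,0,0.069,1],[-0.118,-0.192,-0.045,0,0,0.081,1]]]'

```text
time: 10.08
tool_pos: [0.6035, -0.053, 0.295]
tcp_rot: [-0.402, -3.114, 0.001]
wrist_force: [1.1, 0.5, -0.8]
width: 0.502
```

Emit:
apply_moves --plan '[[[-0.01,-0.031,0,0,0,0.011,1],[-0.019,-0.058,0,0,0,0.022,1],[-0.028,-0.081,0,0,0,0.032,1],[-0.033,-0.097,0,0,0,0.038,1],[-0.036,-0.105,0,0,0,0.042,1],[-0.037,-0.108,0,0,0,0.042,1],[-0.037,-0.108,0,0,0,0.042,1],[-0.037,-0.108,0,0,0,0.042,1]]]'

```text
time: 10.75
tool_pos: [0.6117, -0.1638, 0.2955]
tcp_rot: [-0.601, -3.082, -0.001]
wrist_force: [0.3, 0.4, -1.3]
width: 0.497
```

Emit:
apply_moves --plan '[[[0,0,0,0,0,0,1],[0,0,0,0,0,0,1],[0,0,0,0,0,0,1],[0,0,0,0,0,0,1],[0,0,0,0,0,0,1],[0,0,0,0,0,0,1],[0,0,0,0,0,0,1],[0,0,0,0,0,0,1]]]'

```text
time: 11.42
tool_pos: [0.612, -0.1645, 0.2963]
tcp_rot: [0.602, 3.083, -0.0]
wrist_force: [0.6, 1.1, -1.0]
width: 0.502
```

```bash
python3 - <<'E'
from h import *
st=readout.read_state()
delta([.668,-.153,.30],down(2.755))
im=read_camera("wrist")[:,:,::-1]; cv2.imwrite("pics/w10.png",im)
np.save("st10.npy",st,allow_pickle=True); print(st["tool_pos"],st["tcp_rot"],readout.read_state()["tool_pos"])
E
```

```text
t 11.42 pos [ 0.612  -0.1645  0.2963] F [ 0.6  1.1 -1. ] tq [0.01 0.04 0.04] w 0.502 q [-0.3   0.15  1.62 -0.    1.37 -1.49]
shift [-0.0476  0.0317 -0.0037] mm 57 turn/pi [-0.      0.      0.0003] deg 0.0
[ 0.61198123 -0.16448853  0.29631485] [ 6.02217705e-01  3.08332684e+00 -2.14697392e-05] [ 0.61200018 -0.16451014  0.29628425]
```

View pics/w10.png

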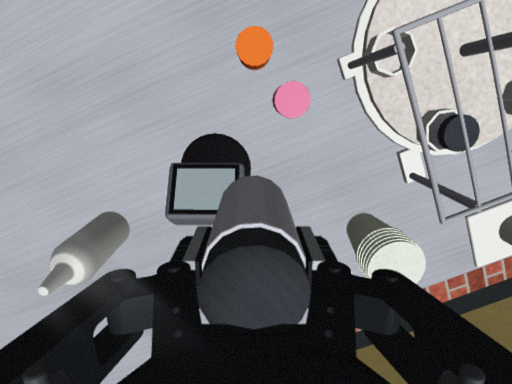

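```bash
python3 -c "
from h import *
crop(0,'pics/w10.png',(150,120,310,240),5,'pics/w10c.png')"
```

```text
(no output)
```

View pics/w10c.png

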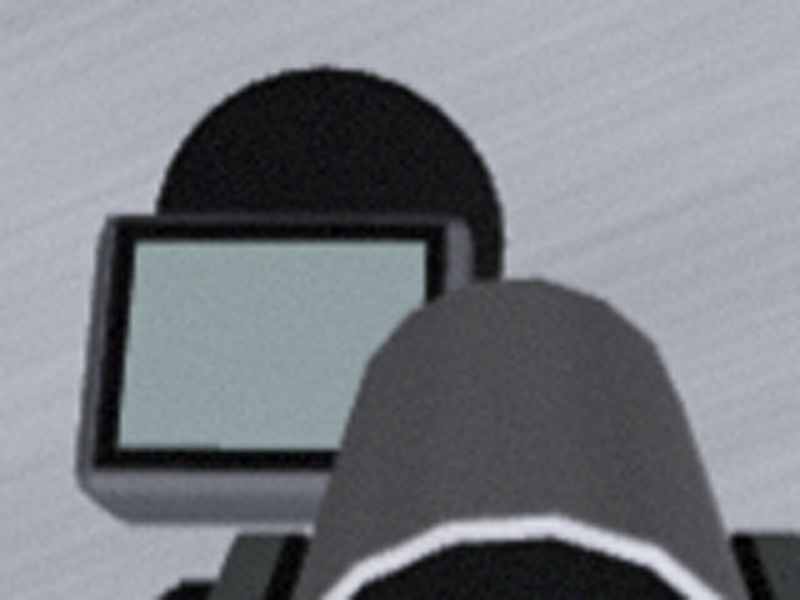

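```bash
cat > fr.py <<'E'
from h import *
from scipy.optimize import least_squares
t=.6109
def W(q,P,z=.110):
    h=np.array([np.cos(q[2]),np.sin(q[2]),0]); n=np.sin(t)*h+np.cos(t)*np.array([0,0,1]); y=np.cross([0,0,1],h); x=np.cross(y,n)
    return np.array(P)@np.c_[x,y,n].T+[q[0],q[1],z]
C=lambda sx,sy:(sx*.025,sy*.034,0)
if __name__=="__main__":
    st=np.load("st10.npy",allow_pickle=True).item()
    uv=np.array([(136,241),(424,241),(118,449)])/5+[150,120]
    P=[C(1,1),C(1,-1),C(-1,1)]
    s=least_squares(lambda q:(proj("wrist",W(q,P),st)-uv).ravel(),[.615,-.228,2.755]); print(s.x,np.round(s.fun,2))
    s=least_squares(lambda q:(proj("wrist",W(q,P,q[3]),st)-uv).ravel(),[.615,-.228,2.755,.11]); print(s.x,np.round(s.fun,2))
    # shaker: base circle at tool z = zb, centre (cx,0)
    uvs=np.array([(530,278),(366,360),(660,350)])/5+[150,120]
    T=R.from_rotvec(st["tcp_rot"]).as_matrix()
    a=np.linspace(0,2*np.pi,200)
    for zb in (.03,.035,.04,.045,.05):
        c=np.c_[.022*np.cos(a),.022*np.sin(a),0*a+zb]@T.T+st["tool_pos"]
        pr=proj("wrist",c,st); print(zb,"min v",pr[:,1].min(),"seen",uvs[0,1], "u range",pr[:,0].min(),pr[:,0].max())
E
python3 fr.py
```

```text
[ 0.61532068 -0.2261478   2.75815104] [-0.09  0.17  0.14 -0.03 -0.05 -0.12]
[ 0.61536597 -0.22622332  2.75813206  0.10974038] [-0.07  0.18  0.11 -0.02 -0.03 -0.15]
0.03 min v 184.8076387258742 seen 175.6 u range 218.32362649398922 289.54752602621363
0.035 min v 182.59928961305627 seen 175.6 u range 219.2078099606499 288.63238044002804
0.04 min v 180.50379891747716 seen 175.6 u range 220.04871894415066 287.76202015038535
0.045 min v 178.51275624463878 seen 175.6 u range 220.84943347177642 286.93325804967526
0.05 min v 176.61856425151288 seen 175.6 u range 221.61275000089688 286.1432004049919
```

```bash
python3 - <<'E'
from h import *
st=np.load("st10.npy",allow_pickle=True).item()
T=R.from_rotvec(st["tcp_rot"]).as_matrix(); a=np.linspace(0,2*np.pi,400)
def mv(cx,z,r):
    return proj("wrist",np.c_[cx+r*np.cos(a),r*np.sin(a),0*a+z]@T.T+st["tool_pos"],st)[:,1].min()
for zb in (.040,.043,.046):
    print(zb,[round(mv(c,zb,.022),1) for c in (0,.002,.004,.006)],"seen 175.6 | shoulder",[round(mv(c,zb-.078,.022),1) for c in (0,.002,.004,.006)],"seen 223 | lid", [round(mv(c,zb-.079,.0205),1) for c in (0,.002,.004,.006)],"seen 228")
E
```

```text
0.04 [np.float64(180.5), np.float64(177.4), np.float64(174.3), np.float64(171.2)] seen 175.6 | shoulder [np.float64(233.4), np.float64(228.5), np.float64(223.6), np.float64(218.7)] seen 223 | lid [np.float64(238.2), np.float64(233.3), np.float64(228.4), np.float64(223.5)] seen 228
0.043 [np.float64(179.3), np.float64(176.3), np.float64(173.2), np.float64(170.1)] seen 175.6 | shoulder [np.float64(230.1), np.float64(225.4), np.float64(220.6), np.float64(215.7)] seen 223 | lid [np.float64(234.8), np.float64(230.0), np.float64(225.2), np.float64(220.3)] seen 228
0.046 [np.float64(178.1), np.float64(175.1), np.float64(172.1), np.float64(169.1)] seen 175.6 | shoulder [np.float64(227.0), np.float64(222.3), np.float64(217.6), np.float64(212.9)] seen 223 | lid [np.float64(231.5), np.float64(226.8), np.float64(222.1), np.float64(217.4)] seen 228
```

```bash
cat > tg.py <<'E'
from h import *
q=(.6154,-.2266,2.7575); t=.6109
hh=np.array([np.cos(q[2]),np.sin(q[2]),0]); Z=np.array([0,0,1.])
n=np.sin(t)*hh+np.cos(t)*Z; x=np.cos(t)*hh-np.sin(t)*Z; M=np.c_[x,np.cross(-n,x),-n]
Wc=np.array([q[0],q[1],.110])
def tgt(d,cx=.0027,zb=.043): return Wc+d*n-cx*x+zb*n
def rep():
    st=readout.read_state(); A=R.from_rotvec(st["tcp_rot"]).as_matrix()
    b=st["tool_pos"]+A@[.0027,0,.043]; e=M.T@(b-Wc)
    print("base rel window x,y,dist mm",np.round(e*[1000,1000,-1000],1),"tilt err deg",np.round(np.degrees(np.arccos(np.clip(-A[:,2]@n,-1,1))),2),"vel",np.abs(st["joint_vel"]).max())
E
python3 - <<'E'
from tg import *
print(tgt(.16),tgt(.06)); delta(tgt(.16),M); rep()
E
```

```text
[ 0.5094928  -0.1837959   0.27783255] [ 0.56267394 -0.20528992  0.19591934]
t 11.47 pos [ 0.612  -0.1645  0.2963] F [ 0.1 -0.7 -1. ] tq [ 0.01  0.01 -0.09] w 0.500 q [-0.3   0.15  1.62 -0.    1.37 -1.49]
shift [ 0.0877 -0.0564  0.0185] mm 106 turn/pi [-0.0002 -0.1945 -0.0005] deg 35.0
base rel window x,y,dist mm [-58.3  56.3 134.1] tilt err deg 35.0 vel 0.0016689637133733854
```

Emit:
apply_moves --plan '[[[0.005,-0.003,0.001,0,-0.011,0,1],[0.016,-0.01,0.003,0,-0.035,0,1],[0.029,-0.019,0.006,0,-0.064,0,1],[0.042,-0.027,0.009,0,-0.094,0,1],[0.055,-0.035,0.012,0,-0.123,0,1],[0.069,-0.044,0.0145,0,-0.152,0,1],[0.081,-0.052,0.017,0,-0.179,-0.0005,1],[0.088,-0.056,0.0185,0,-0.1945,-0.0005,1]]]'

```text
time: 12.13
tool_pos: [0.5063, -0.1827, 0.2758]
tcp_rot: [0.485, 2.49, -0.154]
wrist_force: [-0.1, 1.2, -2.1]
width: 0.497
```

Emit:
apply_moves --plan '[[[0,0,0,0,0,0,1],[0,0,0,0,0,0,1],[0,0,0,0,0,0,1],[0,0,0,0,0,0,1],[0,0,0,0,0,0,1],[0,0,0,0,0,0,1],[0,0,0,0,0,0,1],[0,0,0,0,0,0,1]]]'

```text
time: 12.8
tool_pos: [0.5098, -0.1833, 0.2777]
tcp_rot: [0.484, 2.492, -0.153]
wrist_force: [1.1, -0.7, -1.3]
width: 0.5
```

```bash
python3 - <<'E'
from tg import *
im=read_camera("side")[:,:,::-1]; cv2.imwrite("pics/s11.png",im)
delta(tgt(.06),M); rep()
E
```

```text
t 12.85 pos [ 0.5097 -0.1833  0.2777] F [ 0.3  0.  -2.2] tq [ 0.11  0.32 -0.02] w 0.499 q [-0.39 -0.4   2.26  0.01  0.68 -1.59]
shift [-0.0001 -0.0005  0.0999] mm 100 turn/pi [-0.0001 -0.0001  0.0001] deg 0.0
base rel window x,y,dist mm [1.000e-01 5.000e-01 1.599e+02] tilt err deg 0.03 vel 0.005583831491721426
```

View pics/s11.png

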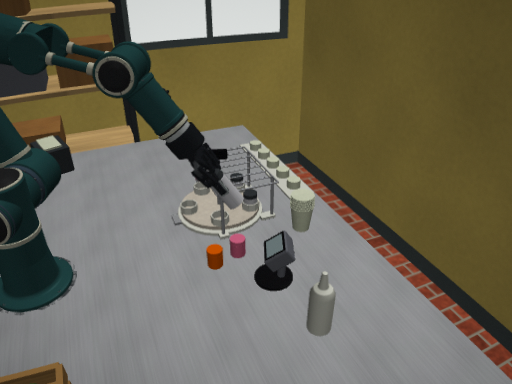

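Emit:
apply_moves --plan '[[[0,0,0.004,0,0,0,1],[0,0,0.014,0,0,0,1],[0,0,0.029,0,0,0,1],[0,0,0.046,0,0,0,1],[0,0,0.063,0,0,0,1],[0,-0.0005,0.077,0,0,0,1],[0,-0.0005,0.087,0,0,0,1],[0,-0.0005,0.09,0,0,0,1]]]'

```text
time: 13.52
tool_pos: [0.5565, -0.2029, 0.201]
tcp_rot: [0.485, 2.495, -0.153]
wrist_force: [0.1, 0.3, -1.4]
width: 0.501
```

Emit:
apply_moves --plan '[[[0,0,0,0,0,0,1],[0,0,0,0,0,0,1],[0,0,0,0,0,0,1],[0,0,0,0,0,0,1],[0,0,0,0,0,0,1],[0,0,0,0,0,0,1],[0,0,0,0,0,0,1],[0,0,0,0,0,0,1]]]'

```text
time: 14.18
tool_pos: [0.5571, -0.2031, 0.2044]
tcp_rot: [0.484, 2.49, -0.154]
wrist_force: [-1.3, 0.2, -1.4]
width: 0.502
```

```bash
python3 - <<'E'
from tg import *
for nme in ("side","top","wrist"):
    cv2.imwrite(f"pics/{nme}12.png",read_camera(nme)[:,:,::-1])
crop(0,"pics/side12.png",(200,140,330,290),5,"pics/side12c.png")
crop(0,"pics/top12.png",(240,140,380,240),5,"pics/top12c.png")
st=readout.read_state()
delta(tgt(.06),M); rep()
A=R.from_rotvec(st["tcp_rot"]).as_matrix()
L=lambda c,z:st["tool_pos"]+A@np.array([c,0,z])
a=np.linspace(0,2*np.pi,9)[:-1]
for nme in ("side","top"):
    print(nme,"base centre",proj(nme,[L(.0027,.043)]),"capaxis",proj(nme,[L(.0027,.043-.078)]),"window",proj(nme,[Wc]))
E
```

```text
t 14.33 pos [ 0.5571 -0.2031  0.2041] F [ 0.1  0.4 -1.5] tq [ 0.12  0.33 -0.02] w 0.501 q [-0.4  -0.21  2.27  0.01  0.48 -1.59]
shift [-0.0002  0.0001  0.0102] mm 10 turn/pi [-0.0002  0.0001  0.    ] deg 0.0
base rel window x,y,dist mm [ 0.2 -0.1 70.2] tilt err deg 0.03 vel 0.0025710059169760913
side base centre [[257.89607816 227.20241435]] capaxis [[239.10226518 205.64501397]] window [[273.80853797 245.27128201]]
top base centre [[323.81913502 214.30775995]] capaxis [[322.33636777 228.38117088]] window [[324.93930413 203.31124732]]
```

View pics/side12c.png

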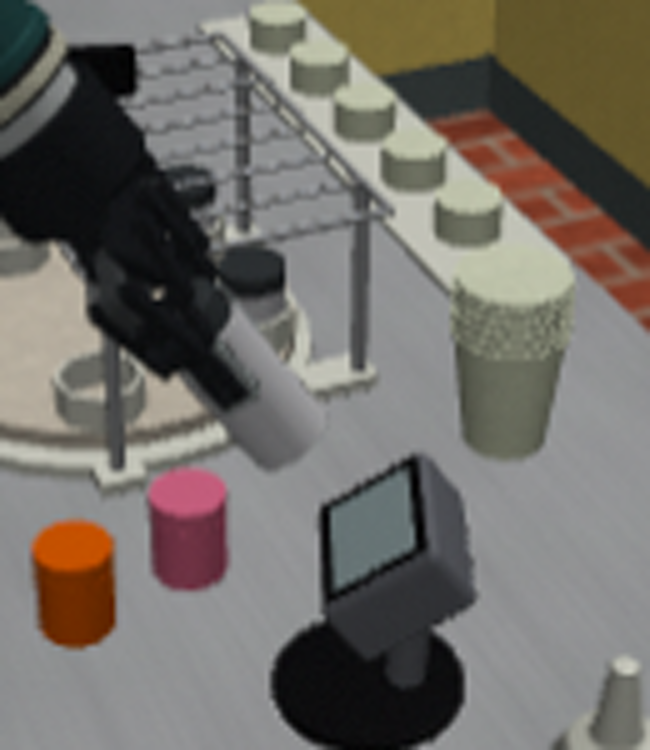

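View pics/top12c.png

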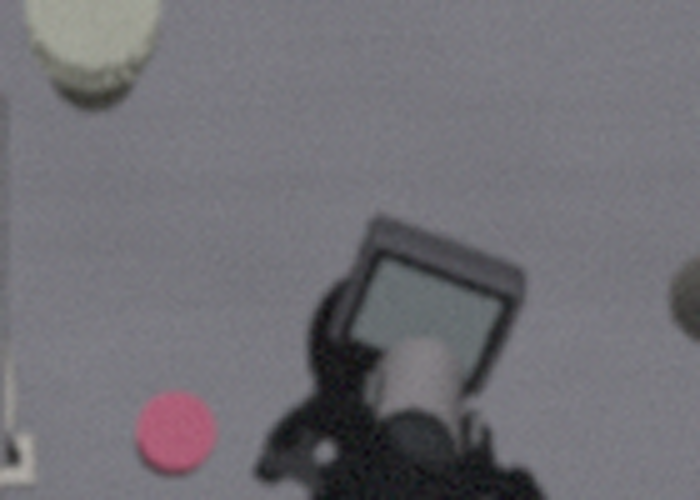

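View pics/wrist12.png

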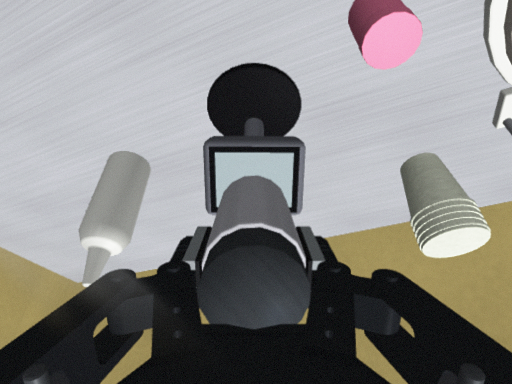

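```bash
python3 - <<'E'
from tg import *
crop(0,"pics/wrist12.png",(190,120,320,250),6,"pics/w12c.png")
st=readout.read_state(); A=R.from_rotvec(st["tcp_rot"]).as_matrix(); a=np.linspace(0,2*np.pi,60)
im=cv2.resize(cv2.imread("pics/side12.png")[170:260,210:310],None,fx=7,fy=7,interpolation=cv2.INTER_CUBIC)
for z in (.043,-.035):
    c=np.c_[.0027+.022*np.cos(a),.022*np.sin(a),0*a+z]@A.T+st["tool_pos"]
    p=((proj("side",c)-[210,170]+.5)*7).astype(int)
    cv2.polylines(im,[p],True,(0,255,0),1)
cv2.imwrite("pics/s12o.png",im)
E
```

```text
(no output)
```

View pics/s12o.png

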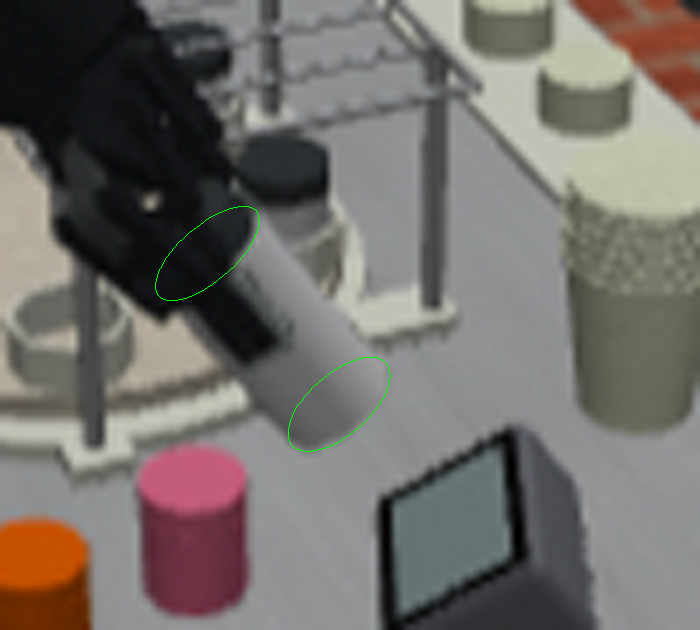

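View pics/w12c.png

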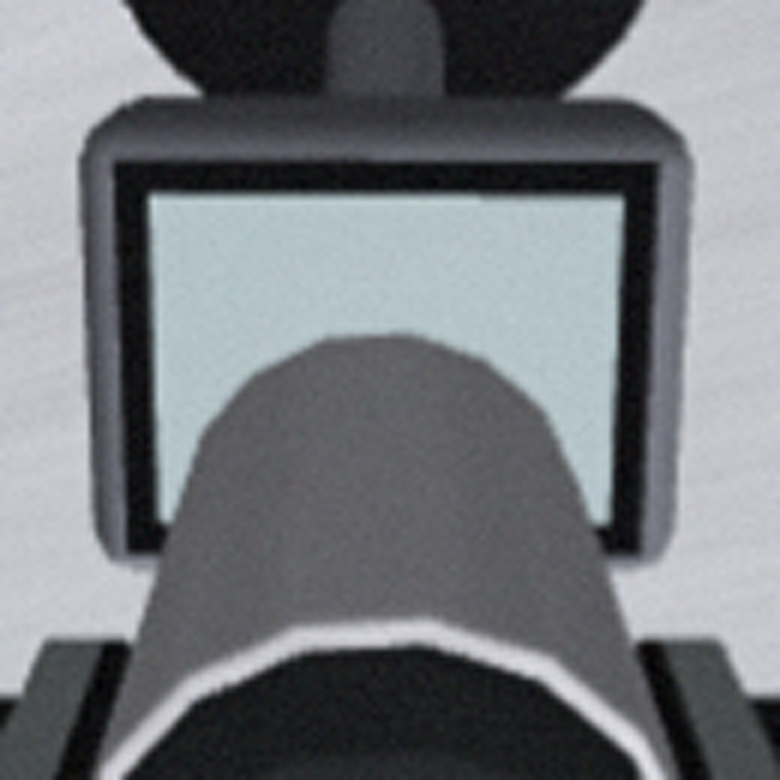

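Side overlay: the predicted base and shoulder rings fall on the shaker's outline. In the wrist view the shaker is centred on the window in u. I'll make the last 10 mm and let it settle.

Emit:
apply_moves --plan '[[[0,0,0.001,0,0,0,1],[0,0,0.003,0,0,0,1],[0,0,0.006,0,0,0,1],[0,0,0.008,0,0,0,1],[0,0,0.0095,0,0,0,1],[0,0,0.0098,0,0,0,1],[0,0,0.0098,0,0,0,1],[0,0,0.0098,0,0,0,1]]]'

```text
time: 15.0
tool_pos: [0.5623, -0.2052, 0.196]
tcp_rot: [0.484, 2.491, -0.153]
wrist_force: [0.3, -0.5, -2.1]
width: 0.505
```

Emit:
apply_moves --plan '[[[0,0,0,0,0,0,1],[0,0,0,0,0,0,1],[0,0,0,0,0,0,1],[0,0,0,0,0,0,1],[0,0,0,0,0,0,1],[0,0,0,0,0,0,1],[0,0,0,0,0,0,1],[0,0,0,0,0,0,1]]]'

```text
time: 15.67
tool_pos: [0.5623, -0.2053, 0.1961]
tcp_rot: [0.484, 2.491, -0.153]
wrist_force: [0.3, 0.2, -1.7]
width: 0.502
```

Emit:
apply_moves --plan '[[[0,0,0,0,0,0,1],[0,0,0,0,0,0,1],[0,0,0,0,0,0,1],[0,0,0,0,0,0,1],[0,0,0,0,0,0,1],[0,0,0,0,0,0,1],[0,0,0,0,0,0,1],[0,0,0,0,0,0,1]]]'

```text
time: 16.33
tool_pos: [0.5623, -0.2052, 0.1961]
tcp_rot: [0.484, 2.491, -0.153]
wrist_force: [-0.0, -0.1, -1.0]
width: 0.501
```

```bash
python3 - <<'E'
from tg import *
for nme in ("side","wrist","top"):
    cv2.imwrite(f"pics/{nme}13.png",read_camera(nme)[:,:,::-1])
crop(0,"pics/side13.png",(160,120,320,270),4,"pics/side13c.png")
crop(0,"pics/top13.png",(120,140,300,280),4,"pics/top13c.png")
rep(); delta(tgt(.06),M)
E
```

```text
base rel window x,y,dist mm [ 0.2 -0.1 60.3] tilt err deg 0.03 vel 0.0017666479825803778
t 16.48 pos [ 0.5623 -0.2052  0.1961] F [ 0.5 -0.6 -1.4] tq [ 0.13  0.4  -0.02] w 0.499 q [-0.39 -0.19  2.26  0.01  0.46 -1.59]
shift [-0.0002  0.0001  0.0003] mm 0 turn/pi [-0.0002  0.      0.    ] deg 0.0
```

View pics/side13c.png

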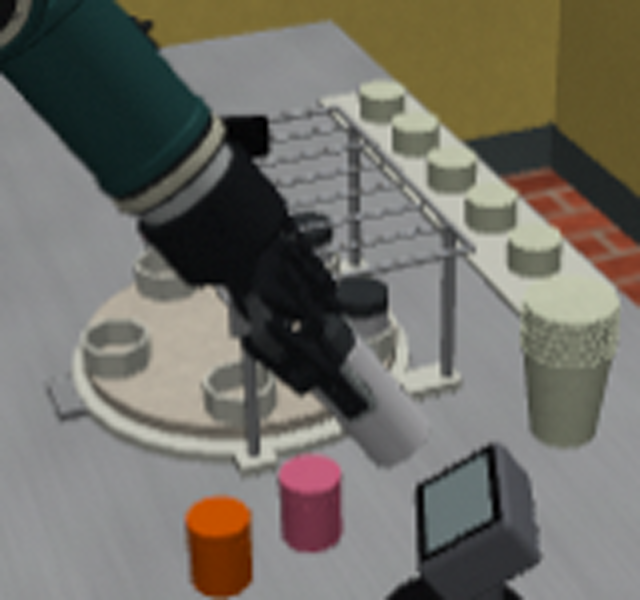

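View pics/top13c.png

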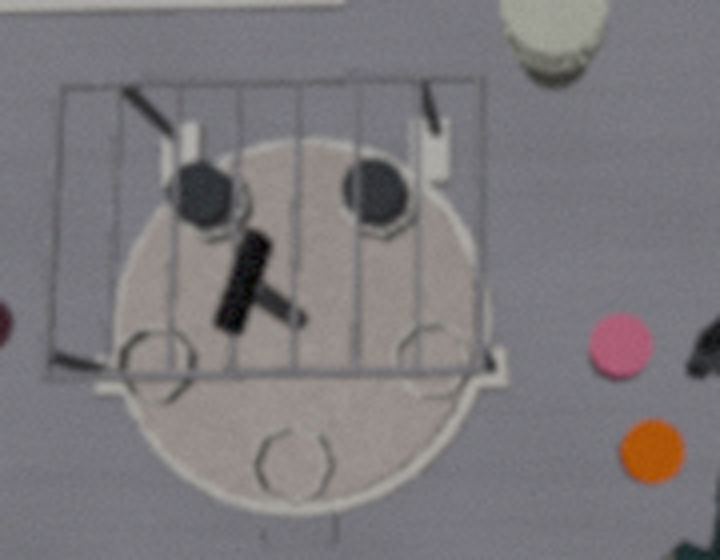

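View pics/wrist13.png

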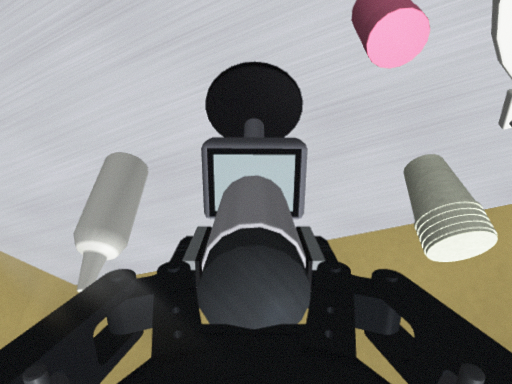

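Top view: the empty front pocket is back at (193.5,256.5), the same pixel as at the start, so the rack is seated in its detent. Both jars are in the rear pockets, and the cups and bottle have not moved. The side and wrist views show the shaker over the window with clear air between them.

```bash
python3 -c "
from workcell import bot
print(bot.finish_job())"
```

```text
the job is handed in; nothing more can be done
None
```

I turned the rack one click anticlockwise (+72°) by its handle and let it click into place. I then lifted the shaker out of the open pocket and handed the job in while holding it over the reader window, at about 16.5 s of the 51 s allowed.

**Last checks:**
- **Shaker pose:** by the measured arm pose and the fitted reader pose, the base is 60.3 mm from the window. It is centred to within about 0.2 mm, and the tool is within about 0.03° of square. The position of the shaker in the grip was estimated from the pictures, so allow 1–2 mm overall.
- **Still and clear:** the arm was at rest with no unexpected wrist force, and there is clear air between the shaker and the reader.
- **Scene:** the rack is seated in its detent and both jars are in the rear pockets. The cup stack and bottle look undisturbed.

**Disagreements:** the fixed cameras and the wrist camera differed by about 4 mm on the rack and about 2 mm on the reader. I used the wrist view for the rack and mainly the wrist view for the reader. One travel move was written in the wrong axes and stopped about 57 mm from where I meant. It was in free air and touched nothing, and I corrected it.

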